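# Switch the solder-fume extraction from the nozzle to the hood

### The job

The solder-fume extractor is drawing through the slim leaning nozzle; change it over to the wide funnel hood. First pull the hood's damper knob fully out, and only then push the nozzle's damper knob fully home, so that the fan never runs with everything shut. Leave the damper of the capped port shut.

Things in the scene. Friction and masses are not known exactly. Their poses are not given: they have to be found in the camera images.
- hood_knob (a point): centre of the black knob (32 mm diameter, 24 mm long, level axis, on a 10 mm rod) of the slide damper under the wide hood (open flared aluminium funnel, 88 mm across). -x of the manifold (towards the robot) is out. Travel 40 mm between firm stops; up to 7 N to move, then past mid-travel a spring detent snaps it to the end. Starts home.
- nozzle_knob (a point): centre of the black knob (32 mm diameter, 24 mm long, level axis, on a 10 mm rod) of the slide damper under the slim nozzle (bent aluminium tube, 22 mm thick, leaning to the back). -x of the manifold (towards the robot) is out. Travel 40 mm between firm stops; up to 7 N to move, then past mid-travel a spring detent snaps it to the end. Starts out (within 3 mm of its outer stop).
- capped_knob (a point): centre of the black knob (32 mm diameter, 24 mm long, level axis, on a 10 mm rod) of the slide damper under the capped port (flat round aluminium cap, 54 mm across). -x of the manifold (towards the robot) is out. Travel 40 mm between firm stops; up to 7 N to move, then past mid-travel a spring detent snaps it to the end. Starts home and must stay there.
- manifold: fixed fume manifold; a row along y of three grey modules (95 mm wide, 105 mm apart, any order, tops 100 mm high, ports on top up to 180 mm, 105 mm behind the front) and a filter box. Origin: centre of its underside, on the bench; x from front faces (x = -75 mm) to back, z up. Knob centres: x = -115 mm home, -155 mm out, z = 75 mm.

How it is judged (in metres and radians):
On the way, in this order (a step that is already met when the one before it is completed fails the run):
1. the hood's damper is pulled out while the nozzle's is still out (x of each of hood_knob, nozzle_knob in the frame of manifold below -0.143 m), for 0.2 s.
2. the nozzle's damper is pushed home while the hood's stays out (x of nozzle_knob in the frame of manifold above -0.125 m and x of hood_knob in the frame of manifold below -0.143 m), for 0.2 s.
At the end, for the whole second after the job is handed in: The hood's knob is out (within 12 mm of its outer stop), the nozzle's and the capped port's knobs are home (within 10 mm of their inner stops), and all are let go (all of step 2 and x of capped_knob in the frame of manifold above -0.125 m); the robot touches nothing.
It fails at once if the capped port's damper is pulled open (x of capped_knob in the frame of manifold below -0.135 m).
It also fails if it takes over 40 s, if anything falls off the work surface, if the arm or the gripper's body presses on something with over 40 N, if the wrist force passes 120 N, or if a joint passes its speed limit or range.

### The arm

A 6-joint arm with a two-finger parallel gripper is mounted at the origin on the work surface. World frame = base frame: x ahead of the robot, y to its left, z up, the work surface at z = 0. Lengths are in mm, angles in rad, forces in N, time in s.
With the tool pointing down it reaches from about 275 to 825 mm from the base axis. Payload 5.2 kg.
Tool frame: the origin (TCP) lies at the very end of the fingers, on their centre line; the grasp point (between the pads) lies 19 mm behind it; z points along the fingers, y is the direction in which the jaws open and shut (so a half turn about z gives the same grasp; the last joint's range is limited). The gripper opens to 93 mm and grips with 3 to 60 N. Pads are 15 mm wide; open, the fingers measure 128 mm over their backs; the gripper's body (75 mm by 188 mm) begins 65 mm behind the grasp point.
Start: joints at [-1.418, 0.259, 1.535, -0, 1.348, -0.203], TCP at [191.608, -515.55, 218.653] pointing down, gripper open.
Joint ranges: [-3.14, 3.14], [-0.91, 2.08], [0.19, 2.58], [-1.22, 4.36], [0.22, 2.71], [-3.12, 3.12]. Speed limits (rad/s): [2.57, 2.57, 3.14, 3.14, 3.14, 3.14].

### API

Orientations are given as [roll, pitch, yaw] about the fixed x, y, z axes, in that order (R = Rz(yaw) Ry(pitch) Rx(roll)).
In Python, from bench import robot gives the robot as it stands. The module is installed in compiled form; this text tells all that it offers. Calls block until the motion is done:
- robot.move_ptp(position, orientation): joint-space move of the TCP to a pose.
- robot.move_linear(position, ori=None, speed=150, f_stop=None): straight line of the TCP; ori=None keeps the orientation; speed is the mean speed in mm/s. With f_stop (N) it stops when the force on the tool has changed by that much, and returns True; else False.
- robot.move_j(angles): joint-space move.
- robot.move_gripper(opening): opening from 0.0 (shut) to 1.0 (fully open); the grip force is fixed at half the most; returns when the fingers have stopped.
- robot.sleep(seconds).
- robot.inverse_kinematics(position, orientation): joint angles nearest the present ones, or None.
- robot.get_image(name): name is "side" or "top" or "wrist"; returns a dict with "img" (384x512x3 uint8, blue, green, red), "fovy" (degrees; the focal length in pixels is half the picture's height over the tangent of half this angle, whatever the lens; pixels are square), "cx", "cy" (the principal point, pixels), "eye" and "orientation" of the camera in the world. Camera axes: x right, y down, z forward; pixel columns grow to the right and rows downward; lengths in mm; the calibration is good to about 2 mm. A picture is of the moment at which its call begins. There is no depth.
A pose or a line that the arm cannot do raises robot.MotionError and nothing moves.
- robot.hand_in(): hands the job in, once; it reports no verdict.
Readings, each from a call of its own:
- robot.current_t(): time.
- robot.current_qpos(): joint angles.
- robot.current_joint_vel(): joint speeds.
- robot.current_joint_efforts(): joint torques, N m.
- robot.current_tcp_pos(): TCP position.
- robot.current_eef_rot(): TCP orientation.
- robot.current_contact_force(): force on the tool from outside, world axes, zero at the start.
- robot.current_ft_torque(): the same for the moment, N m.
- robot.current_gripper_width(): opening from 0.0 (shut) to 1.0 (fully open).
Only numpy, scipy, OpenCV 4.12 (cv2) and the standard library are available. Lean on these libraries where they do the work, as an engineer would, in place of code of your own. Each camera call takes 0.05 s, during which the arm holds its last target.

## Working session

There is one attempt and no reset: what is moved stays moved. The work goes in short steps, each a Python script; the robot and the scene stay as the last script left them, time stands still between calls to the robot, and variables do not carry over. Pictures are saved under pics/ and viewed, and the job is handed in when it is done.

```bash
mkdir -p pics; python3 - <<'E'
from bench import robot
import cv2
for n in ["side","top","wrist"]:
    d=robot.get_image(n); cv2.imwrite(f"pics/{n}0.png",d["img"])
    print(n,d["fovy"],d["cx"],d["cy"],d["eye"],d["orientation"])
print(robot.current_t(),robot.current_eef_rot())
E
```

```text
side 49.73979655379014 259.196835023335 194.4087237287621 [315.18394593 322.18199663 530.73795172] [-2.35124501  0.01991505 -2.3921612 ]
top 57.84232929940027 253.93322318330695 188.36355251960956 [554.06257467  -5.6790639  719.98278675] [-3.03062327  0.01662944 -1.58637184]
wrist 64.43802341052952 258.69075007886045 188.7546460827875 [ 267.24773135 -486.83148366  384.81538633] [ 2.84783269e+00  1.39733984e-03 -1.21382914e+00]
0.15 [-3.14021078e+00 -2.37613488e-04  3.55808083e-01]
```

View pics/side0.png

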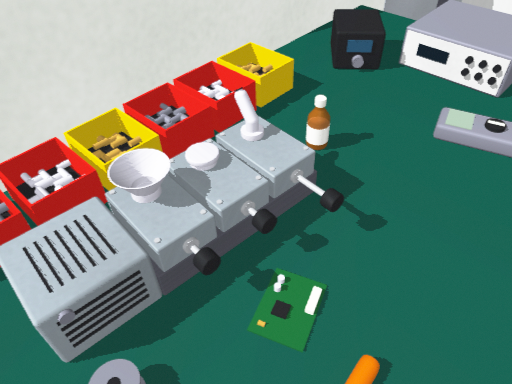

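View pics/top0.png

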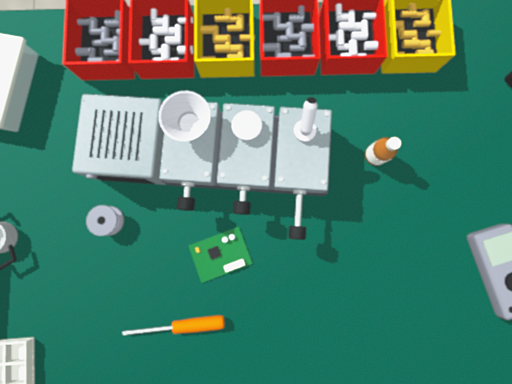

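View pics/wrist0.png

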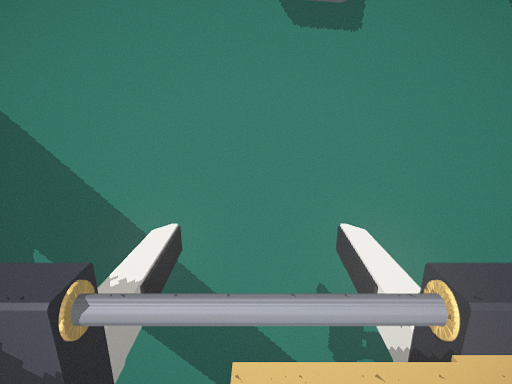

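The side and top views agree. From +y to −y the row is filter box, hood, capped port, nozzle. In the top view the knobs are near (186,201), (242,206) and (297,232), and the last one is out. I'll enlarge the crops to get exact pixels.

```bash
python3 - <<'E'
import cv2
a=cv2.imread("pics/top0.png")[80:250,150:350]; cv2.imwrite("pics/topc.png",cv2.resize(a,None,fx=4,fy=3.5,interpolation=2)[:, :])
b=cv2.imread("pics/side0.png")[160:290,160:360]; cv2.imwrite("pics/sidec.png",cv2.resize(b,None,fx=4,fy=4,interpolation=2))
E
```

```text
(no output)
```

View pics/topc.png

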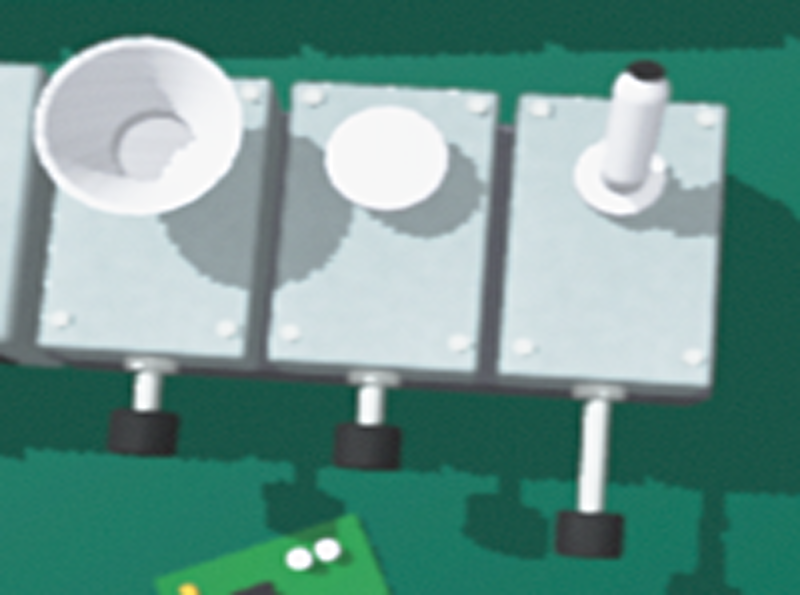

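View pics/sidec.png

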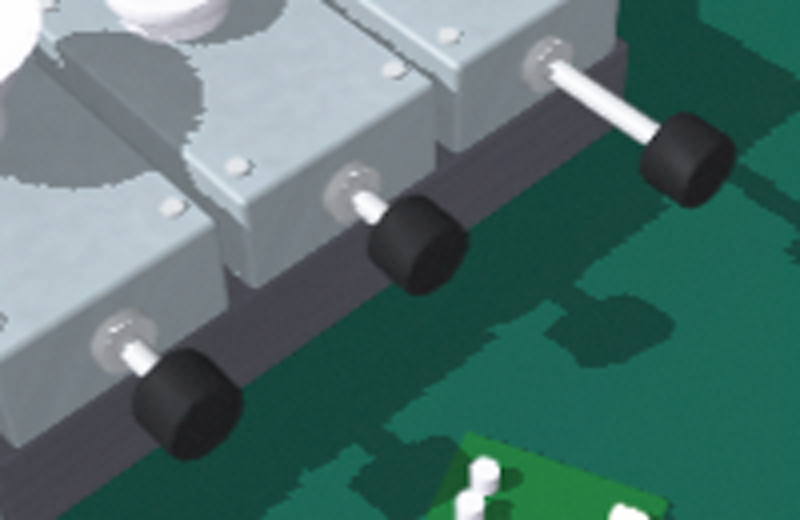

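```bash
cat > h.py <<'E'
import numpy as np
from scipy.spatial.transform import Rotation as R
from scipy.optimize import least_squares
CAM={"side":(49.73979655379014,259.196835,194.408724,[315.18394593,322.18199663,530.73795172],[-2.35124501,0.01991505,-2.3921612]),
"top":(57.84232929940027,253.933223,188.363553,[554.06257467,-5.6790639,719.98278675],[-3.03062327,0.01662944,-1.58637184])}
def proj(P,cam):
    fv,cx,cy,e,o=cam; f=192/np.tan(np.radians(fv)/2)
    p=R.from_euler('xyz',o).inv().apply(np.atleast_2d(P)-e)
    return np.c_[cx+f*p[:,0]/p[:,2],cy+f*p[:,1]/p[:,2]]
E
python3 - <<'E'
from h import *
top=np.array([[185.75,203.4],[241.75,207.7],[297.5,232.9]]);side=np.array([[207,261.2],[264.5,221.2],[331.8,200]])
for i in range(3):
    r=least_squares(lambda P:np.r_[(proj(P,CAM["top"])-top[i]).ravel(),(proj(P,CAM["side"])-side[i]).ravel()],[500,0,75])
    print(r.x,r.fun)
def m(v):
    x,y,w=v[:3];c,s=np.cos(w),np.sin(w)
    L=np.array([[-115,105,75],[-115,0,75],[v[3],-105,75]])
    return np.c_[x+c*L[:,0]-s*L[:,1],y+s*L[:,0]+c*L[:,1],L[:,2]]
r=least_squares(lambda v:np.r_[(proj(m(v),CAM["top"])-top).ravel(),(proj(m(v),CAM["side"])-side).ravel()],[600,0,0,-155])
print(r.x);print(m(r.x));print(r.fun.round(1))
E
```

```text
[600.50735839 131.88476225  74.95874539] [-0.18833637 -0.21125476  0.20259265  0.02917999]
[590.75501353  27.42261684  75.85217453] [-0.1901723  -0.2350356   0.23756881  0.02365418]
[543.23636302 -74.23006128  75.30786825] [-0.33494207 -0.47104235  0.48219577  0.02041037]
[ 7.05671672e+02  1.69586429e+01 -8.84979794e-02 -1.53716504e+02]
[[600.40187553 131.71172511  75.        ]
 [591.12171232  27.12263117  75.        ]
 [543.27655833 -74.04460113  75.        ]]
[-0.1 -0.2 -0.  -0.4 -0.5 -0.5  0.3 -0.   0.2  0.2  0.4  0.2]
```

The two views triangulate each knob to z ≈ 75–76 mm as specified, and the rigid 105 mm fit has residuals under 0.5 px. That gives manifold yaw −0.0885, hood knob at (600.4, 131.7) and nozzle knob at (543.3, −74). Now I'll grasp the hood knob, turned so the wrist camera faces away from the hood.

```bash
cat >> h.py <<'E'
W=-0.0885
OUT=np.array([-np.cos(W),-np.sin(W),0])
HOOD=np.array([600.4,131.7,75.]); NOZ=np.array([543.3,-74.1,75.])
ORI=[np.pi,0,W+np.pi]
DN=np.array([0,0,-19.])
E
python3 - <<'E'
from h import *
from bench import robot
import cv2
p=HOOD+DN
print(robot.inverse_kinematics(p,ORI))
robot.move_gripper(0.7)
robot.move_ptp(p+[0,0,185],ORI)
robot.move_linear(p+[0,0,80],speed=150)
print(robot.current_contact_force(),robot.move_linear(p,speed=80,f_stop=10))
print(robot.current_tcp_pos(),robot.current_contact_force(),robot.current_t())
d=robot.get_image("side");cv2.imwrite("pics/side1.png",d["img"])
d=robot.get_image("top");cv2.imwrite("pics/top1.png",d["img"])
E
```

```text
[ 0.03468515  0.5176186   1.57133216  0.          1.05264189 -1.44761118]
[ 0.52187317 -0.8909706   1.01066978] False
[600.91126575 131.72462745  56.59341703] [ 0.41195862  0.30497187 -0.42240209] 5.5167
```

View pics/side1.png

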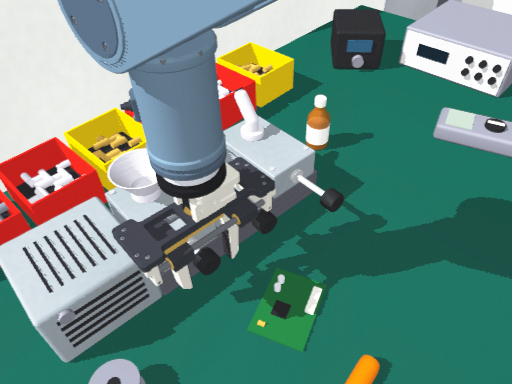

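View pics/top1.png

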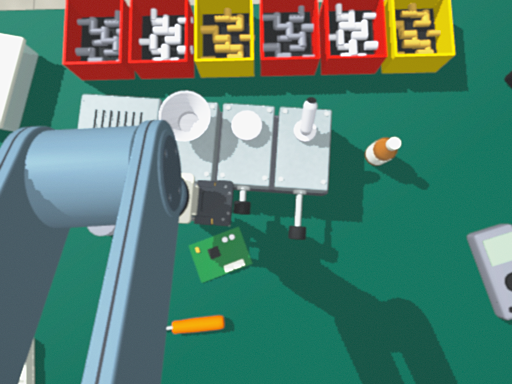

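The side view shows the fingers straddling the hood knob at (207,260). The capped knob at (264,221) is clear of them. Next: close, then pull.

```bash
python3 - <<'E'
from h import *
from bench import robot
import cv2
robot.move_gripper(0.0)
print("w",robot.current_gripper_width()*93,robot.current_contact_force())
p=np.array(robot.current_tcp_pos())
print(robot.move_linear(p+OUT*41,speed=50,f_stop=25))
robot.sleep(.2)
q=np.array(robot.current_tcp_pos())
print((q-p)@OUT,q,robot.current_gripper_width()*93,robot.current_contact_force(),robot.current_t())
d=robot.get_image("side");cv2.imwrite("pics/side2.png",d["img"])
E
```

```text
w 31.077127727510174 [ 1.02766188  6.43427827 -0.24321512]
False
40.01058660643205 [560.61669766 136.36378259  56.15607306] 31.257943493904904 [ 3.74708336  2.60191623 -4.35503522] 7.4333
```

View pics/side2.png

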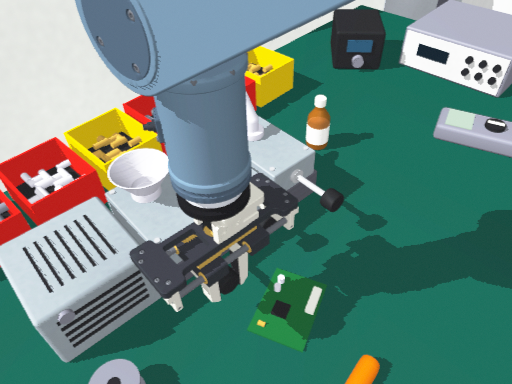

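The tool moved 40 mm with the 31 mm grip intact, and the knob now sits between the fingers at about (228,282). I'll release, rise and check.

```bash
python3 - <<'E'
from h import *
from bench import robot
import cv2
robot.move_gripper(0.7)
p=np.array(robot.current_tcp_pos())
robot.move_linear(p+[0,0,100],speed=150)
n=NOZ+DN
robot.move_ptp(n+[0,0,120],ORI)
print(robot.current_tcp_pos(),robot.current_t())
for k in("side","top"):
    d=robot.get_image(k);cv2.imwrite(f"pics/{k}3.png",d["img"])
print(proj(HOOD+OUT*40,CAM["side"]),proj(HOOD+OUT*40,CAM["top"]))
E
```

```text
[543.08337453 -73.2461089  175.34380611] 9.9
[[225.90303834 279.67493263]] [[183.6188369  224.75014468]]
```

View pics/side3.png

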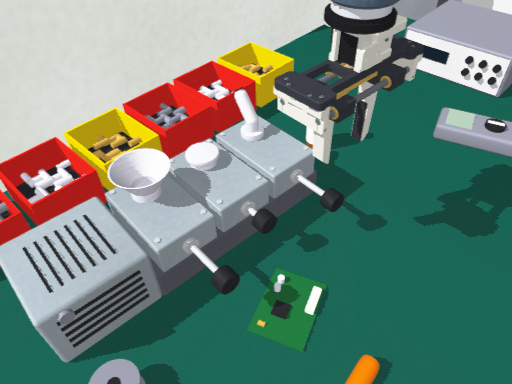

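The hood knob is out at (226,280), which matches the projection for 40 mm of travel. The capped knob has not moved at (263,221), and the nozzle is still out. Next I'll grasp the nozzle knob and push it home.

```bash
python3 - <<'E'
from h import *
from bench import robot
import cv2
n=NOZ+DN
print(robot.move_linear(n,speed=120,f_stop=10),robot.current_tcp_pos())
robot.move_gripper(0.0)
print("w",robot.current_gripper_width()*93,robot.current_contact_force())
p=np.array(robot.current_tcp_pos())
print(robot.move_linear(p-OUT*40,speed=50,f_stop=25))
robot.sleep(.2)
q=np.array(robot.current_tcp_pos())
print((q-p)@OUT,q,robot.current_gripper_width()*93,robot.current_contact_force(),robot.current_t())
robot.move_gripper(0.7)
p=np.array(robot.current_tcp_pos())
robot.move_linear(p+[0,0,130],speed=150)
h=OUT*0
robot.move_ptp([450,-200,220],ORI)
print(robot.current_t(),robot.current_contact_force())
for k in("side","top"):
    d=robot.get_image(k);cv2.imwrite(f"pics/{k}4.png",d["img"])
N=HOOD+105*2*np.array([np.sin(W),-np.cos(W),0])
print(N,proj(N,CAM["side"]),proj(N,CAM["top"]))
E
```

```text
False [543.89311475 -74.20592862  56.67195241]
w 31.44135568917197 [0.77634916 6.02275264 1.20303576]
False
-38.644395496424316 [581.82106157 -76.33282382  56.04067852] 31.394851885656177 [-4.2974691   2.59991029  5.28234486] 12.9417
15.4667 [0.62476196 0.21745914 0.72748595]
[581.8392509  -77.47815037  75.        ] [[313.52232361 187.48263991]] [[298.29258128 211.3727935 ]]
```

View pics/side4.png

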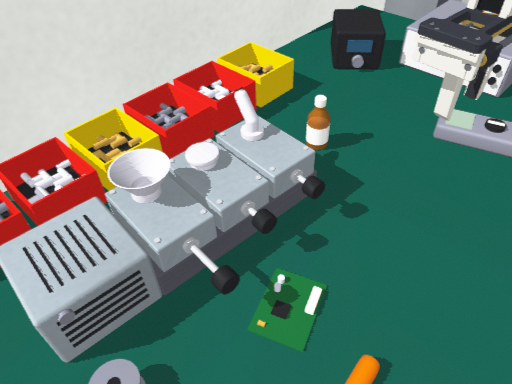

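View pics/top4.png

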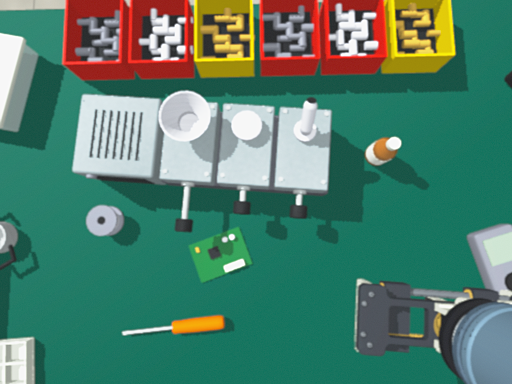

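The nozzle knob is home at (313,187) in the side view and (298,211) in the top view, exactly as predicted. The hood is out at (226,280), the capped knob is unmoved and the arm is clear.

```bash
python3 - <<'E'
from bench import robot
robot.hand_in(); print(robot.current_t())
E
```

```text
the job is handed in; nothing more can be done
the job is handed in; nothing more can be done
```

The extractor is changed over to the wide hood, and I've handed the job in; no verdict is reported. I pulled the hood's damper knob out first (40.0 mm of tool travel). Then I pushed the nozzle's knob home (38.6 mm; it started slightly in from its outer stop).

- **Final positions:** In the last side and top pictures, the hood and nozzle knobs sit within about 1 px of where the fitted manifold model puts them. The hood is out and the nozzle is home.
- **Capped port:** Its knob had not moved.
- **Forces:** Readings stayed small. The 25 N stop on the pull and push never tripped, and the tool force read under 1 N with the arm clear before hand-in.
- **Time:** The clock read about 15.5 s just before the final pictures, against the 40 s limit.

No check failed or disagreed.

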